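Pull the cup cupboard's shutter down with the hooked pole

ROBOT

A 6-joint arm with a two-finger parallel gripper is mounted at the origin on a cart in front of the work surface, level with it; the furniture and walls round the work are solid. World frame = base frame: x ahead of the robot, y to its left, z up, the work surface at z = 0. Lengths are in m, angles in rad, forces in N, time in s.
With the tool pointing down it reaches from about 0.35 to 0.775 m from the base axis. Payload 7.3 kg.
Tool frame: the origin (TCP) lies midway between the tips of the shut fingers; the grasp point (between the pads) lies 19 mm behind it; z points along the fingers, y is the direction in which the jaws open and shut (so a half turn about z gives the same grasp; the last joint's range is limited). The gripper opens to 92 mm and grips with 3 to 60 N. Pads are 19 mm wide; open, the fingers measure 130 mm over their backs; the gripper's body (75 mm by 190 mm) begins 47 mm behind the grasp point.
Start: joints at [-1.264, 0.342, 1.524, -0, 1.275, -0.146], TCP at [0.23, -0.472, 0.227] pointing down, gripper open.
Joint ranges: [-2.53, 2.53], [-0.77, 2.02], [0.04, 2.7], [-1, 4.14], [0.28, 2.66], [-3.11, 3.11]. Speed limits (rad/s): [2.57, 2.57, 3.14, 3.14, 3.14, 3.14].

INTERFACE

Orientations are given as a rotation vector (axis times angle).
In Python, from station import ctrl, optics gives the robot as it stands.
- The arm moves only by the tool step_arm, never from a script. Its argument "deltas" is a list of rows, each a list of 2 entries, a list of its own where there are three numbers: the shift along the tool's x, y, z in mm, then the turn about the tool's z in degrees. In form: [[[x, y, z], spin], ...]. A call has 1 to 5 rows; each row is the pose to reach, as a shift and turn from the pose commanded when the call began, along the tool's axes at that moment; what a row does not reach only later rows make up. A row lasts 1/10 s, in which the tool goes at most 50 mm and 8.59 degrees, less where a joint would pass 70% of its speed; a pose out of reach is approached as far as the arm can. A call with a gripper value outside its range is refused whole. "jaw" is the finger opening in mm, from 0 to 91.8, set as the call begins (left out, the last holds). The fingers move at their own pace and stop on an object; "grip_force" is the grip in N (left out, the last holds). Time passes only in rows, so rows that repeat a pose let the fingers close. It gives the time, the measured TCP pose, the force and the opening at its end, in the units of the state.
- ctrl.state(): the state, without advancing time (a new reading comes with each control period).
- optics.capture(name): name is "scene" or "top" or "wrist"; returns a dict with "color" (420x560x3 uint8, red, green, blue), "intrinsics" (3x3 intrinsics, pixels), "k1" (the pictures are not rectified: a ray, as slopes to the right and down, at radius r is drawn at 1 + k1 r^2 times it, then the intrinsics apply), "T" (4x4, takes a point from camera to world coordinates); the wrist camera has in their place "tool_from_camera" (4x4, takes a point from camera to tool coordinates, whose origin is the TCP and whose axes are the flange's). Camera axes: x right, y down, z forward; pixel columns grow to the right and rows downward; lengths in m; the calibration is good to about 2 mm. A picture is of the moment at which its call begins: read the wrist's pose just before it. There is no depth.
- ctrl.hand_in(): hands the job in, once; it reports no verdict.
The state is a dict: "t": time; "q": joint angles; "dq": joint speeds; "joint_torque": joint torques, N m; "eef_pos": TCP position; "tcp_rot": TCP orientation; "ft_force": force on the tool from outside, world axes, zero at the start; "moment": the same for the moment, N m; "opening": finger opening in m.
Only numpy, scipy, OpenCV 4.12 (cv2) and the standard library are available. Lean on these libraries where they do the work, as an engineer would, in place of code of your own. Each camera call takes 0.05 s, during which the arm holds its last target.

TASK

Close the little cup cupboard on the bar: take the hooked pole by its wooden handle, put its hook through the ring on the raised shutter and pull the shutter all the way down with it. Then unhook the pole and lay it back down on the bar. Do not touch the cupboard or its shutter with the gripper itself, and leave the scraper that has the same handle where it lies.

Things in the scene. Friction and masses are not known exactly. Their poses are not given: they have to be found in the camera images.
- hook_pole: Loose hooked pole, 0.15 kg. Wooden handle 110 x 24 wide x 36 mm high lying on its flat underside; an 8 mm steel rod (axis 27 mm above the underside) runs forward to 175 mm from the handle's middle, then bends 16 mm straight down: the hook. Origin: middle of the handle's underside; x towards the hook, z up. Balances about 9 mm ahead of the origin.
- hook_tip (a point): Centre of the round end (8 mm thick) of the hook, on hook_pole at x = 175, y = 0, z = 11 mm; axes as the pole's.
- cupboard: Small light-wood cupboard fixed on the bar, 160 wide (y) x 130 deep (x) x 330 mm high, a cup in its open lower bay. Origin: centre of its underside; x points away from its front, into it; z up. To its left stands the espresso machine (about y > 0.26, x > 0.48 m), to its right the water dispenser (about y -0.15 to 0.01, x > 0.47 m, 330 mm tall): go round or over them.
- ring (a point): Centre of the steel ring on the white shutter. It stands upright, parallel to the shutter and 48 mm in front of its face; opening 50 mm, bar 8 mm thick, carried by one 9 mm stem from its top back to the shutter; behind the opening 44 mm are free. Axes as the cupboard's: x goes through the opening towards the shutter. Rides down with the shutter.
- shutter (a joint): How far the shutter has been pulled down, m: 0 fully up (ring centre 255 mm above the bar), 0.14 fully down on its sill (ring centre 115 mm above the bar). It slides straight down, needs a pull of about 2 N and stays where it is left.
- scraper: Bystander: scraper with the same wooden handle and rod, but a flat straight steel blade 34 x 40 mm instead of a hook. Origin: middle of the handle's underside, x towards the blade.

How it is judged:
By the outcome, as a careful person would: the job done as asked, in the order asked, and still so for the second after the job is handed in, with the robot touching nothing.
It also fails if it takes over 70 s, if anything falls off the work surface, if the arm or the gripper's body presses on something with over 40 N, if the wrist force passes 120 N, or if a joint passes its speed limit or range.

## Working session

There is one attempt and no reset: what is moved stays moved. The work goes in short steps, Python scripts to look and compute and a tool call to move; the robot and the scene stay as the last step left them, time stands still between calls to the robot, and variables do not carry over. Pictures are saved under pics/ and viewed, and the job is handed in when it is done.

Besides the shell and the picture viewer there is one more tool, called after "Request:" in YAML: its name, and indented under it one key for each argument. step_arm: Moves the arm, as the interface text tells. Its arguments: {"type":"object","properties":{"deltas":{"type":"array","items":{"type":"array"}},"jaw":{"type":"number"},"grip_force":{"type":"number"}},"required":["deltas"]}

```bash
mkdir -p pics; python3 - <<'E'
from station import ctrl, optics
import cv2,numpy as np
s=ctrl.state()
print({k:np.round(v,3) for k,v in s.items()})
for n in ["scene","top","wrist"]:
    c=optics.capture(n)
    cv2.imwrite(f"pics/{n}0.png",c["color"][:,:,::-1])
    print(n,c["intrinsics"],c["k1"],c.get("T",c.get("tool_from_camera")))
E
```

```text
{'t': np.float64(0.0), 'q': array([-1.264,  0.343,  1.525,  0.   ,  1.275, -0.146]), 'dq': array([-0.001,  0.001,  0.   ,  0.001,  0.001, -0.   ]), 'joint_torque': array([-3.0000e-03, -4.3126e+01, -2.4422e+01,  7.1000e-02,  5.6000e-02,
       -0.0000e+00]), 'eef_pos': array([ 0.23 , -0.472,  0.226]), 'tcp_rot': array([-3.06 , -0.705,  0.   ]), 'ft_force': array([-0.805,  0.002,  0.689]), 'moment': array([ 0.001,  0.006, -0.017]), 'opening': np.float64(0.092)}
scene [[533.50760112   0.         280.91374294]
 [  0.         533.50760112 203.02891351]
 [  0.           0.           1.        ]] 0.06926693342040953 [[-0.53050626 -0.48652055  0.69416199 -0.28226769]
 [-0.8475751   0.29149713 -0.44344771  0.53456119]
 [ 0.0134002  -0.8236062  -0.56700376  0.90562535]
 [ 0.          0.          0.          1.        ]]
top [[387.35427038   0.         283.84924973]
 [  0.         387.35427038 212.27064413]
 [  0.           0.           1.        ]] -0.02233065418010567 [[ 0.0285764  -0.98387333  0.17656915  0.43245458]
 [-0.99649213 -0.01414019  0.0824833  -0.11107073]
 [-0.07865639 -0.17830685 -0.9808261   1.01734277]
 [ 0.          0.          0.          1.        ]]
wrist [[377.25388933   0.         279.7216149 ]
 [  0.         377.25388933 208.48731424]
 [  0.           0.           1.        ]] -0.05657974028772691 [[-2.12673482e-04 -9.50361195e-01 -3.11148765e-01  8.42149787e-02]
 [ 9.99999704e-01 -4.32241212e-04  6.36711045e-04  3.59504280e-04]
 [-7.39596789e-04 -3.11148538e-01  9.50361005e-01 -1.58728831e-01]
 [ 0.00000000e+00  0.00000000e+00  0.00000000e+00  1.00000000e+00]]
```

View pics/scene0.png

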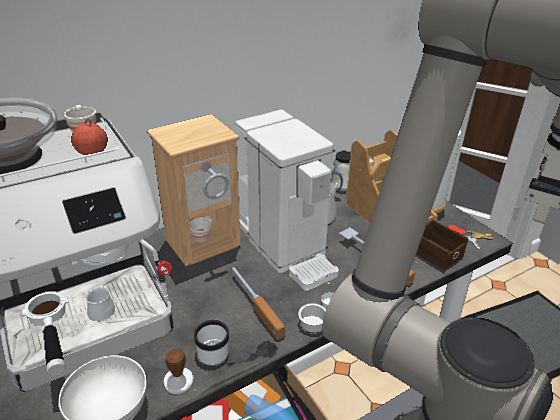

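View pics/top0.png

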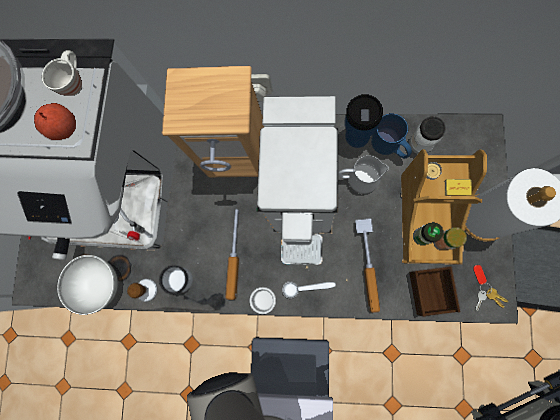

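View pics/wrist0.png

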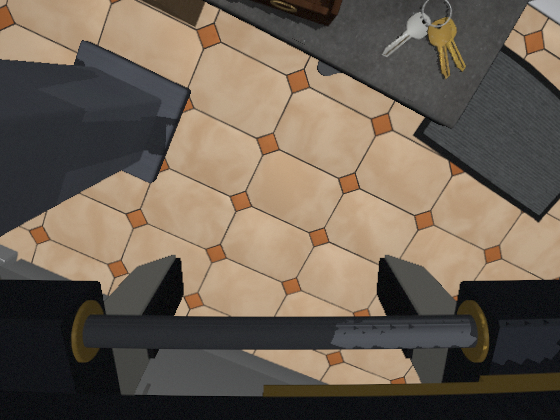

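The scene picture shows the hook pole at about (262,305), the cupboard with its ring at (216,184), and the scraper behind the arm. In the top picture the pole handle is at (232,278) with its hook end at (236,210). The ring is at (215,157). The scraper has its blade at (364,226) and its handle at (371,290).

```bash
cat > h.py <<'E'
import numpy as np,cv2
from station import ctrl,optics
from scipy.spatial.transform import Rotation as R
def camT(c,s=None):
    if "T" in c: return c["T"]
    s=s or ctrl.state()
    T=np.eye(4);T[:3,:3]=R.from_rotvec(s["tcp_rot"]).as_matrix();T[:3,3]=s["eef_pos"]
    return T@c["tool_from_camera"]
def rays(c,uv,T):
    uv=np.atleast_2d(np.float64(uv));K=c["intrinsics"]
    p=cv2.undistortPoints(uv[:,None],K,np.array([c["k1"],0,0,0,0.]))[:,0]
    d=np.c_[p,np.ones(len(p))]@T[:3,:3].T
    return T[:3,3],d/np.linalg.norm(d,axis=1,keepdims=True)
def onz(c,uv,z,T):
    o,d=rays(c,uv,T);return o+d*((z-o[2])/d[:,2])[:,None]
def tri(o1,d1,o2,d2):
    A=np.c_[d1,-d2];t=np.linalg.lstsq(A,o2-o1,rcond=None)[0]
    a=o1+d1*t[0];b=o2+d2*t[1];return (a+b)/2,np.linalg.norm(a-b)
E
python3 - <<'E'
from h import *
for n,box in (("top",(200,190,270,310)),("scene",(215,255,300,345))):
    c=optics.capture(n);T=camT(c);im=c["color"];x0,y0,x1,y1=box
    hsv=cv2.cvtColor(im,cv2.COLOR_RGB2HSV)
    m=cv2.inRange(hsv,(5,110,60),(22,255,255));mm=np.zeros_like(m);mm[y0:y1,x0:x1]=m[y0:y1,x0:x1]
    k,l,st,ce=cv2.connectedComponentsWithStats(mm);i=1+np.argmax(st[1:,4])
    ys,xs=np.nonzero(l==i);r=cv2.minAreaRect(np.c_[xs,ys].astype(np.float32))
    print(n,st[i],r);b=cv2.boxPoints(r);print(b.round(1));
    for z in(0.018,0.036):print(z,onz(c,b,z,T).round(4).tolist(),onz(c,[ce[i]],z,T))
    crop=im[y0:y1,x0:x1];cv2.imwrite(f"pics/{n}_pole.png",cv2.resize(crop[:,:,::-1],None,fx=5,fy=5,interpolation=2) if n=="top" else cv2.resize(crop[:,:,::-1],None,fx=6,fy=6))
    bx=(150,60,270,215) if n=="top" else (140,105,260,270)
    crop=im[bx[1]:bx[3],bx[0]:bx[2]];cv2.imwrite(f"pics/{n}_cup.png",cv2.resize(crop[:,:,::-1],None,fx=3.6,fy=3.6,interpolation=2))
E
```

```text
top [226 257  13  43 436] ((231.71827697753906, 277.94415283203125), (10.544563293457031, 42.534488677978516), 4.085616588592529)
[[224.9 298.8]
 [228.  256.4]
 [238.5 257.1]
 [235.5 299.5]]
0.018 [[0.385, 0.1179, 0.018], [0.4934, 0.1158, 0.018], [0.4921, 0.0879, 0.018], [0.384, 0.0905, 0.018]] [[0.43935841 0.10334425 0.018     ]]
0.036 [[0.3859, 0.1138, 0.036], [0.4923, 0.1117, 0.036], [0.4911, 0.0844, 0.036], [0.3849, 0.0869, 0.036]] [[0.43923406 0.09948224 0.036     ]]
scene [254 296  31  43 612] ((269.0400085449219, 317.2200012207031), (47.19999313354492, 14.599997520446777), 53.13010025024414)
[[249.  302.7]
 [260.7 294. ]
 [289.  331.7]
 [277.4 340.5]]
0.018 [[0.4993, 0.1179, 0.018], [0.5098, 0.0806, 0.018], [0.3785, 0.0862, 0.018], [0.3711, 0.1205, 0.018]] [[0.43739262 0.10163702 0.018     ]]
0.036 [[0.4834, 0.1263, 0.036], [0.4938, 0.0898, 0.036], [0.3651, 0.0953, 0.036], [0.3578, 0.1289, 0.036]] [[0.42279875 0.11041621 0.036     ]]
```

```bash
python3 - <<'E'
import cv2,numpy as np
a=cv2.imread("pics/top_pole.png");b=cv2.imread("pics/top_cup.png");c=cv2.imread("pics/scene_cup.png");d=cv2.imread("pics/scene_pole.png")
for n,x in zip("abcd",(a,b,c,d)):print(n,x.shape)
o=np.zeros((600,790,3),np.uint8);o[:b.shape[0],:360]=b[:,:360] if 0 else cv2.resize(b,(432,558))[:,:360]
o=np.zeros((600,790,3),np.uint8);o[:558,:432]=b;o[:600,440:790]=a[:600,:350];cv2.imwrite("pics/m1.png",o)
o=np.zeros((600,800,3),np.uint8);o[:594,:432]=c[:594];d=cv2.resize(d,None,fx=.7,fy=.7);o[:d.shape[0],440:440+min(360,d.shape[1])]=d[:,:360];cv2.imwrite("pics/m2.png",o)
E
```

```text
a (600, 350, 3)
b (558, 432, 3)
c (594, 432, 3)
d (540, 510, 3)
```

View pics/m1.png

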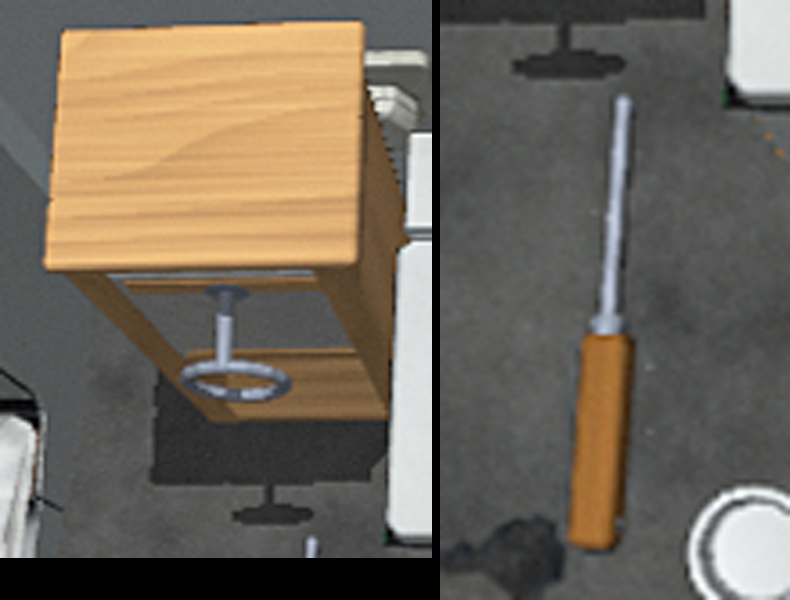

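View pics/m2.png

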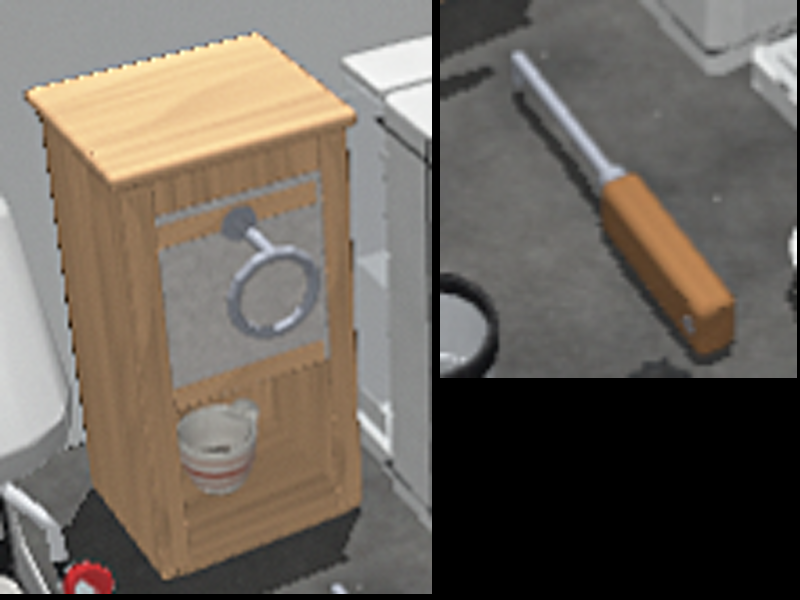

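```bash
python3 - <<'E'
from h import *
t=optics.capture("top");s=optics.capture("scene");Tt=camT(t);Ts=camT(s)
f=lambda p,o,k:(np.array(p,float)+.5)/k-.5+np.array(o)
rt=f((236,381),(150,60),3.6);rs=f((274,292),(140,105),3.6)
o1,d1=rays(t,rt,Tt);o2,d2=rays(s,rs,Ts)
print("ring",tri(o1,d1[0],o2,d2[0]), onz(t,rt,.255,Tt),onz(s,rs,.255,Ts))
# ring ends left/right in both views (top-view extremes)
print("ringLR z.255",onz(t,[f((182,379),(150,60),3.6),f((290,383),(150,60),3.6)],.255,Tt))
C=onz(t,[f(p,(150,60),3.6) for p in((45,268),(357,265),(362,22),(62,30))],.33,Tt);print("top corners",C)
Cs=onz(s,[f(p,(140,105),3.6) for p in((112,185),(355,118),(258,35),(27,95))],.33,Ts);print("scene corners",Cs)
for c in(C,Cs):
  e=c[0]-c[1];print("yaw from front",np.degrees(np.arctan2(-e[0],e[1])),np.linalg.norm(e[:2]))
g=lambda p:f((p[0]-440,p[1]),(200,190),5)
print("tip",onz(t,[g((623,99))],.027,Tt)); print("collar",onz(t,[g((606,326))],.027,Tt))
print("tip scene",onz(s,[f(((517-440)/.7,54/.7),(215,255),6)],.027,Ts),onz(s,[f(((608-440)/.7,175/.7),(215,255),6)],.027,Ts))
# handle top-face front/rear edge mids
print("handle top",onz(t,[g((606,336)),g((590,548))],.036,Tt))
E
```

```text
ring (array([0.67193547, 0.10409208, 0.23799597]), np.float64(2.6173558440103613e-05)) [[0.66671941 0.09940809 0.255     ]] [[0.64761824 0.11504979 0.255     ]]
ringLR z.255 [[0.66782377 0.131489   0.255     ]
 [0.66563027 0.06758187 0.255     ]]
top corners [[0.70650179 0.187377   0.33      ]
 [0.70739265 0.01771984 0.33      ]
 [0.84768643 0.02144137 0.33      ]
 [0.84657062 0.19030197 0.33      ]]
scene corners [[0.69672361 0.19363341 0.33      ]
 [0.699351   0.02719419 0.33      ]
 [0.84129682 0.02656157 0.33      ]
 [0.83409624 0.19502715 0.33      ]]
yaw from front 0.30085580454659183 0.169659497939827
yaw from front 0.9043892234458762 0.16645994883863163
tip [[0.61661655 0.09848097 0.027     ]]
collar [[0.4971798  0.10133701 0.027     ]]
tip scene [[0.61699713 0.0973116  0.027     ]] [[0.50274297 0.10109233 0.027     ]]
handle top [[0.49149498 0.09914197 0.036     ]
 [0.38524204 0.10182385 0.036     ]]
```

```bash
python3 - <<'E'
from h import *
t=optics.capture("top");s=optics.capture("scene");Tt=camT(t);Ts=camT(s)
f=lambda p,o,k:(np.array(p,float)+.5)/k-.5+np.array(o)
a=[f(p,(150,60),3.6) for p in((45,268),(357,265),(362,22),(62,30))]
b=[f(p,(140,105),3.6) for p in((112,185),(355,118),(258,35),(27,95))]
for p,q in zip(a,b):
  o1,d1=rays(t,p,Tt);o2,d2=rays(s,q,Ts);print("corner",tri(o1,d1[0],o2,d2[0]))
# ring extremes: top of ring / bottom in scene with vertical plane x const
for x in(.668,.672):
  for n,p in (("top",(283,247)),("bot",(262,337)),("left",(230,298)),("right",(319,285))):
    o,d=rays(s,f(p,(140,105),3.6),Ts);print(x,n,(o+d[0]*(x-o[0])/d[0,0]).round(4))
print("disp tower front z.33",onz(t,[(258,211),(337,211),(258,128)],.33,Tt).round(3))
print("spout z.28",onz(t,[(283,241),(312,241),(283,213)],.28,Tt).round(3))
print("tray",onz(t,[(281,265),(323,265)],.02,Tt).round(3))
print("lid",onz(t,[(249,300),(275,300),(262,288)],.02,Tt).round(3)," cup",onz(t,[(160,280),(188,280)],.08,Tt).round(3))
print("bar front",onz(t,[(232,310)],0,Tt))
E
```

```text
corner (array([0.70881344, 0.1898474 , 0.32329486]), np.float64(0.000983241607741918))
corner (array([0.71124454, 0.01998438, 0.32228277]), np.float64(0.002077132518466829))
corner (array([0.85056482, 0.02236393, 0.32524602]), np.float64(1.547892262442521e-05))
corner (array([0.84911562, 0.19170838, 0.32357025]), np.float64(0.0031401587961381746))
0.668 top [0.668  0.0976 0.2717]
0.668 bot [0.668  0.1163 0.2097]
0.668 left [0.668  0.1362 0.2462]
0.668 right [0.668  0.0739 0.2356]
0.672 top [0.672  0.0958 0.2691]
0.672 bot [0.672  0.1146 0.2068]
0.672 left [0.672  0.1345 0.2434]
0.672 right [0.672  0.072  0.2328]
disp tower front z.33 [[ 0.558 -0.006  0.33 ]
 [ 0.56  -0.149  0.33 ]
 [ 0.718  0.001  0.33 ]]
spout z.28 [[ 0.509 -0.049  0.28 ]
 [ 0.51  -0.104  0.28 ]
 [ 0.564 -0.047  0.28 ]]
tray [[ 0.475 -0.024  0.02 ]
 [ 0.477 -0.131  0.02 ]]
lid [[ 0.384  0.055  0.02 ]
 [ 0.386 -0.011  0.02 ]
 [ 0.415  0.023  0.02 ]]  cup [[0.428 0.268 0.08 ]
 [0.43  0.198 0.08 ]]
bar front [[0.35635681 0.10188576 0.        ]]
```

```bash
cat >> h.py <<'E'
def to(x,y,z,yaw):
    s=ctrl.state();M=R.from_rotvec(s["tcp_rot"]).as_matrix()
    d=M.T@(np.array([x,y,z])-s["eef_pos"])*1000
    cur=np.degrees(np.arctan2(M[1,0],M[0,0]))
    print("t",round(s["t"],2),"pos",s["eef_pos"].round(4),"yaw",cur.round(2),"tilt",np.degrees(np.arccos(-M[2,2])).round(2),"F",s["ft_force"].round(1),"open",round(s["opening"]*1000,1))
    print("delta",d.round(1),"spin",round(cur-yaw,2))
E
python3 - <<'E'
from h import *
to(.467,.1005,.25,-.8)
E
```

```text
t 0.45 pos [ 0.2297 -0.4721  0.2267] yaw 25.95 tilt 0.0 F [-0.1 -0.2  0.2] open 91.9
delta [ 463.9 -411.   -23.3] spin 26.75
```

Request:
step_arm:
  deltas:
    - [[20,-18,-10],1]
    - [[50,-45,-20],4]
    - [[85,-76,-23],8]
    - [[120,-107,-23],12]
    - [[155,-138,-23],16]
  jaw: 60

```text
t: 0.95
eef_pos: [0.309, -0.2786, 0.2499]
tcp_rot: [3.13, 0.266, 0.001]
ft_force: [1.0, -0.3, -0.4]
opening: 0.0609
```

```bash
python3 - <<'E'
from h import *
to(.467,.1005,.25,-.8)
E
```

```text
t 0.95 pos [ 0.309  -0.2786  0.2499] yaw 9.73 tilt 0.05 F [ 1.  -0.3 -0.4] open 60.9
delta [ 2.198e+02 -3.469e+02 -2.000e-01] spin 10.53
```

Request:
step_arm:
  deltas:
    - [[25,-40,0],2]
    - [[50,-78,0],5]
    - [[75,-117,0],8]
    - [[100,-156,0],10]
    - [[122,-192,0],10.5]

```text
t: 1.45
eef_pos: [0.3962, -0.068, 0.25]
tcp_rot: [3.141, -0.017, 0.002]
ft_force: [0.2, 0.2, 0.3]
opening: 0.06
```

```bash
python3 - <<'E'
from h import *
to(.467,.1005,.2,-.8)
E
```

```text
t 1.45 pos [ 0.3962 -0.068   0.25  ] yaw -0.6 tilt 0.06 F [0.2 0.2 0.3] open 60.0
delta [  69.  -169.3   50. ] spin 0.2
```

Request:
step_arm:
  deltas:
    - [[18,-43,5],0]
    - [[36,-86,15],0.1]
    - [[54,-128,30],0.2]
    - [[64,-157,44],0.2]
    - [[69,-169.3,50],0.2]

```text
t: 1.95
eef_pos: [0.4662, 0.101, 0.1984]
tcp_rot: [-3.141, 0.016, 0.003]
ft_force: [0.4, 0.3, -1.0]
opening: 0.06
```

Request:
step_arm:
  deltas:
    - [[0,0,0],0]

```text
t: 2.05
eef_pos: [0.4661, 0.0995, 0.1989]
tcp_rot: [3.141, -0.017, -0.003]
ft_force: [-0.2, -0.5, 0.2]
opening: 0.0601
```

```bash
python3 - <<'E'
from h import *
to(.467,.1005,.008,-.8)
s=ctrl.state();c=optics.capture("wrist");cv2.imwrite("pics/w1.png",c["color"][:,:,::-1])
T=camT(c,s)
m=cv2.inRange(cv2.cvtColor(c["color"],cv2.COLOR_RGB2HSV),(5,110,50),(22,255,255))
k,l,st,ce=cv2.connectedComponentsWithStats(m);i=1+np.argmax(st[1:,4]);print(st[i])
ys,xs=np.nonzero(l==i);r=cv2.minAreaRect(np.c_[xs,ys].astype(np.float32));b=cv2.boxPoints(r);print(b.round(1),onz(c,b,.036,T).round(4))
E
```

```text
t 2.05 pos [0.4661 0.0995 0.1989] yaw -0.62 tilt 0.1 F [-0.2 -0.5  0.2] open 60.1
delta [  1.2  -1.  190.9] spin 0.18
[ 189  374  362   23 4899]
[[188.7 383.5]
 [549.5 373.1]
 [550.1 391. ]
 [189.2 401.4]] [[ 0.2475  0.1993  0.036 ]
 [ 0.2504 -0.1969  0.036 ]
 [ 0.2245 -0.2042  0.036 ]
 [ 0.2222  0.2012  0.036 ]]
```

View pics/w1.png

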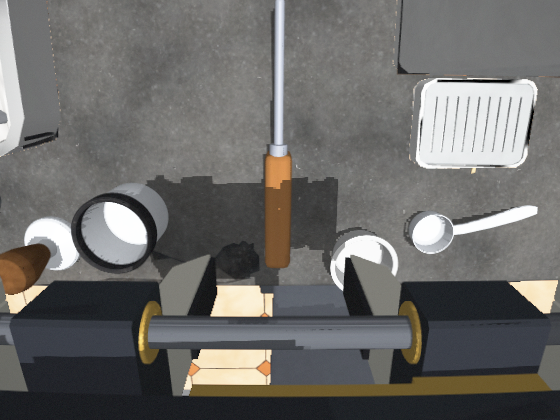

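The wrist view shows the handle from (278,152) to (277,267), centred between the fingers, with the rod running up to (280,0). The white lid at (365,262) is close to the right finger.

```bash
python3 - <<'E'
from h import *
s=ctrl.state();c=optics.capture("wrist");T=camT(c,s)
print(onz(c,[(278,153),(277.3,268)],.036,T).round(4),onz(c,[(279,142),(280,3)],.031,T).round(4))
print("lid",onz(c,[(332,262),(345,240),(365,235)],.02,T).round(4))
E
```

```text
[[0.4952 0.0987 0.036 ]
 [0.3856 0.1008 0.036 ]] [[0.5039 0.0977 0.031 ]
 [0.6134 0.0955 0.031 ]]
lid [[0.3833 0.0467 0.02  ]
 [0.4068 0.0348 0.02  ]
 [0.4117 0.0155 0.02  ]]
```

Request:
step_arm:
  deltas:
    - [[1,0,35],0.2]
    - [[1.5,0,80],0.4]
    - [[1.5,0,125],0.4]
    - [[1.5,0,160],0.4]
    - [[1.5,0,178],0.4]
  jaw: 60

```text
t: 2.65
eef_pos: [0.4667, 0.0967, 0.02]
tcp_rot: [3.141, -0.035, -0.004]
ft_force: [-1.3, 0.2, 0.3]
opening: 0.0601
```

Request:
step_arm:
  deltas:
    - [[0,0,6],0]
    - [[0,0,12.5],0]
    - [[0,0,12.5],0]

```text
t: 2.95
eef_pos: [0.4684, 0.0979, 0.0098]
tcp_rot: [3.141, -0.033, 0.002]
ft_force: [-0.6, -0.5, -0.4]
opening: 0.0595
```

Request:
step_arm:
  deltas:
    - [[0,0,0],0]
    - [[0,0,0],0]
    - [[0,0,0],0]
    - [[0,0,0],0]
    - [[0,0,0],0]
  jaw: 15
  grip_force: 55

```text
t: 3.45
eef_pos: [0.4682, 0.0988, 0.0095]
tcp_rot: [-3.141, 0.032, -0.001]
ft_force: [0.3, 2.6, 1.4]
opening: 0.0246
```

Request:
step_arm:
  deltas:
    - [[0,0,0],0]
    - [[0,0,0],0]
    - [[0,0,0],0]

```text
t: 3.75
eef_pos: [0.4681, 0.0988, 0.0095]
tcp_rot: [-3.141, 0.032, -0.001]
ft_force: [-0.9, 3.0, 4.8]
opening: 0.0235
```

```bash
python3 - <<'E'
from h import *
to(.467,.1005,.308,-.8)
E
```

```text
t 3.75 pos [0.4681 0.0988 0.0095] yaw -1.15 tilt 0.04 F [-0.9  3.   4.8] open 23.5
delta [  -1.    -1.8 -298.5] spin -0.35
```

Request:
step_arm:
  deltas:
    - [[0,0,-8],0]
    - [[0,0,-25],0]
    - [[0,0,-55],0]
    - [[0,0,-90],0]
    - [[0,0,-120],0]

```text
t: 4.25
eef_pos: [0.4675, 0.0983, 0.1307]
tcp_rot: [3.141, -0.032, -0.001]
ft_force: [0.3, 0.3, -0.6]
opening: 0.0238
```

Request:
step_arm:
  deltas:
    - [[0,0,-35],0]
    - [[0,0,-70],0]
    - [[0,0,-95],0]
    - [[0,0,-110],0]
    - [[0,0,-110],0]

```text
t: 4.75
eef_pos: [0.4686, 0.0984, 0.2412]
tcp_rot: [3.141, -0.032, 0.006]
ft_force: [0.4, -0.0, -0.7]
opening: 0.0234
```

```bash
python3 - <<'E'
from h import *
to(.467,.1005,.308,-.8)
f=lambda im,b,k:cv2.resize(im[b[1]:b[3],b[0]:b[2],::-1],None,fx=k,fy=k,interpolation=2)
s=optics.capture("scene");t=optics.capture("top")
cv2.imwrite("pics/s2.png",f(s["color"],(140,120,300,270),5)[:600,:800]);cv2.imwrite("pics/t2.png",f(t["color"],(150,100,310,220),5)[:600,:800])
E
```

```text
t 4.75 pos [0.4686 0.0984 0.2412] yaw -1.16 tilt 0.23 F [ 0.4 -0.  -0.7] open 23.4
delta [ -1.4  -2.1 -66.8] spin -0.36
```

View pics/s2.png

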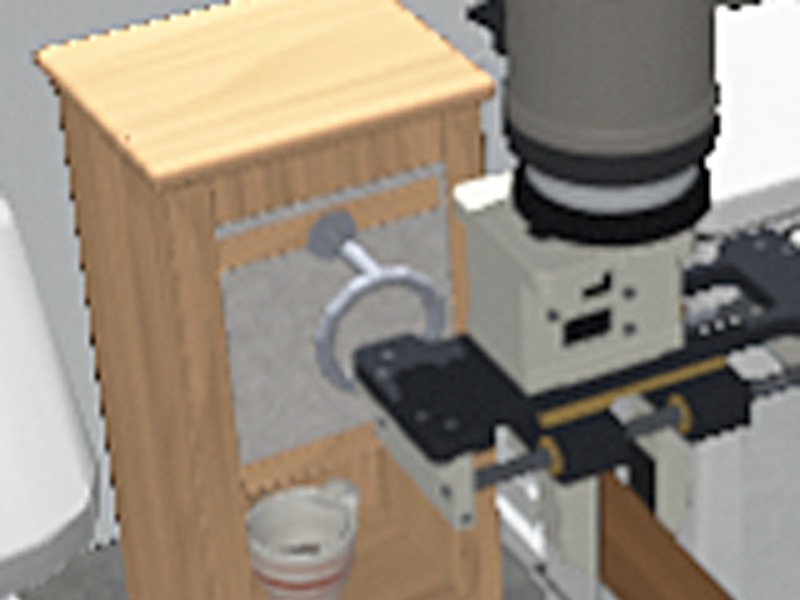

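View pics/t2.png

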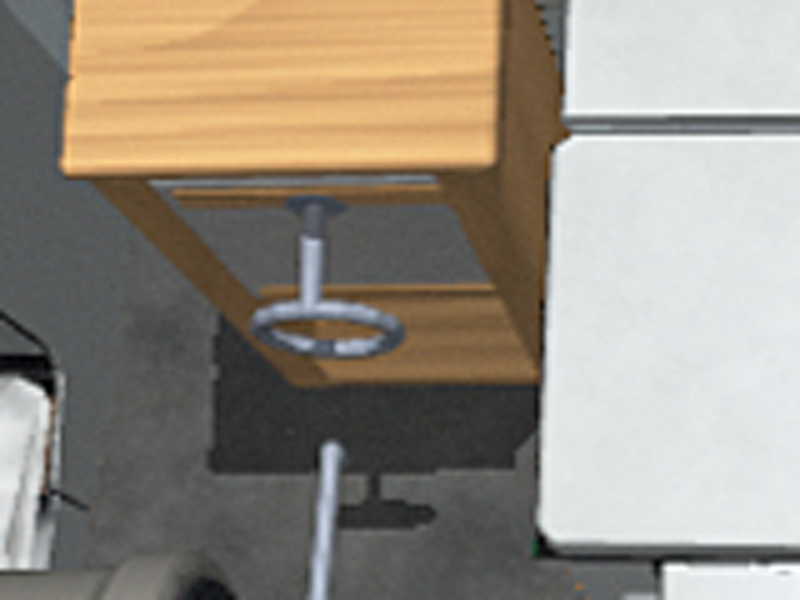

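The top view shows the hook end at crop (332,450), in line with the ring centre at crop (327,328). In the scene view the gripper hides the hook. I'll turn the pole a little to bring the hook into view and check the height calibration.

Request:
step_arm:
  deltas:
    - [[0,0,0],-5]
    - [[0,0,0],-12]
    - [[0,0,0],-19]
    - [[0,0,0],-24]
    - [[0,0,0],-24]

```text
t: 5.35
eef_pos: [0.4671, 0.0985, 0.2377]
tcp_rot: [-3.079, -0.623, 0.005]
ft_force: [0.3, 0.0, -2.0]
opening: 0.0234
```

```bash
cat >> h.py <<'E'
def tool():
    s=ctrl.state();M=R.from_rotvec(s["tcp_rot"]).as_matrix();return M,s["eef_pos"]
def polept(px,pz):  # point on pole (x,z mm) in world
    M,p=tool();return p+M@np.array([(px-27.7)/1000,0,(9.5-pz)/1000])
def proj(c,P):
    T=np.linalg.inv(c["T"]);q=T[:3,:3]@P+T[:3,3]
    return cv2.projectPoints(q.reshape(1,1,3),np.zeros(3),np.zeros(3),c["intrinsics"],np.array([c["k1"],0,0,0,0.]))[0].ravel()
E
python3 - <<'E'
from h import *
f=lambda im,b,k:cv2.resize(im[b[1]:b[3],b[0]:b[2],::-1],None,fx=k,fy=k,interpolation=2)
s=optics.capture("scene");t=optics.capture("top")
for n,c,b in(("s",s,(140,120,300,240)),("t",t,(150,100,310,220))):
  for px,pz in((175,27),(175,11),(60,27)):
    q=proj(c,polept(px,pz));print(n,px,pz,q.round(1),"crop",((q-np.array(b[:2])+.5)*5-.5).round(0))
  cv2.imwrite(f"pics/{n}3.png",f(c["color"],b,5))
print(polept(175,11))
E
```

```text
s 175 27 [208.  200.4] crop [342. 404.]
s 175 11 [208.5 206.4] crop [345. 434.]
s 60 27 [250.2 218.9] crop [553. 497.]
t 175 27 [186.8 194.9] crop [186. 476.]
t 175 11 [189.2 196.6] crop [198. 485.]
t 60 27 [204.4 246.6] crop [274. 735.]
[0.60321774 0.15535113 0.23932253]
```

View pics/s3.png

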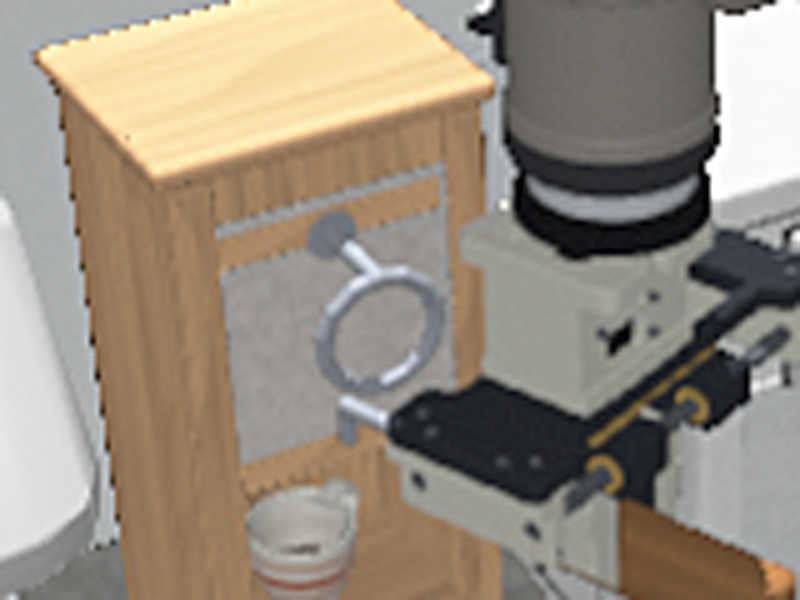

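View pics/t3.png

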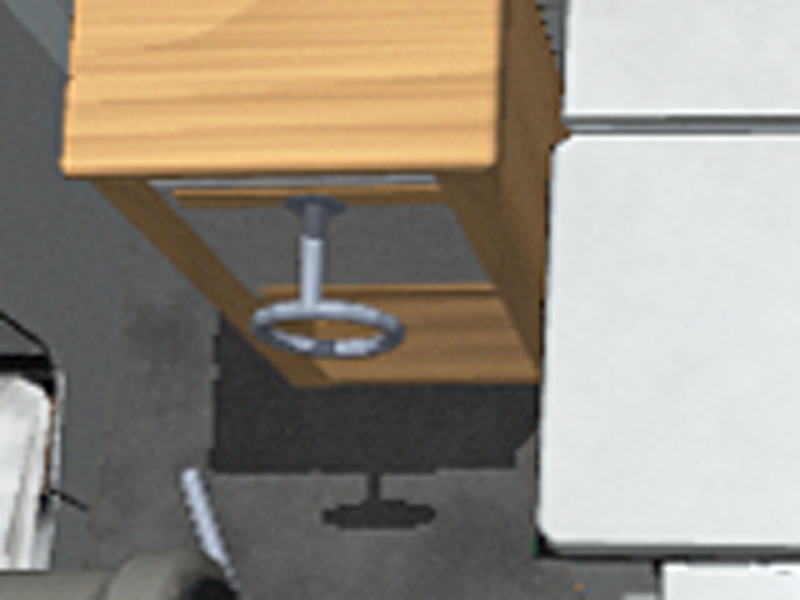

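```bash
python3 - <<'E'
from h import *
t=optics.capture("top");s=optics.capture("scene");Tt=camT(t);Ts=camT(s)
f=lambda p,o,k:(np.array(p,float)+.5)/k-.5+np.array(o)
ct=np.array([-.8,.4])*1;cs=np.array([-.8,-.6])
def T(p,q):
  o1,d1=rays(t,f(p,(150,100),5)+ct,Tt);o2,d2=rays(s,f(q,(140,120),5)+cs,Ts);return tri(o1,d1[0],o2,d2[0])
print("ring",T((327,328),(380,328)))
print("stem base disc",T((316,205),(332,235)))
print("front L corner",T((65,172),(157,183)));print("front R",T((497,165),(493,92)))
E
```

```text
ring (array([0.67105611, 0.10585307, 0.24181237]), np.float64(0.0016324891922334587))
stem base disc (array([0.71601566, 0.10651972, 0.26856433]), np.float64(0.00197492924250478))
front L corner (array([0.70820196, 0.19058093, 0.32447579]), np.float64(0.0003992241610541211))
front R (array([0.71203012, 0.02146064, 0.3222124 ]), np.float64(0.002746764200467131))
```

Request:
step_arm:
  deltas:
    - [[0,0,0],6]
    - [[0,0,0],14]
    - [[0,0,0],22]
    - [[0,0,0],29]
    - [[0,0,0],33]

```text
t: 6.05
eef_pos: [0.4677, 0.0985, 0.239]
tcp_rot: [3.128, -0.287, -0.001]
ft_force: [-0.5, 0.7, -1.4]
opening: 0.0237
```

```bash
python3 - <<'E'
from h import *
to(.495,.129,.2345,-10)
E
```

```text
t 6.05 pos [0.4677 0.0985 0.239 ] yaw -10.49 tilt 0.03 F [-0.5  0.7 -1.4] open 23.7
delta [ 21.3 -34.9   4.4] spin -0.49
```

Request:
step_arm:
  deltas:
    - [[4,-7,1],0]
    - [[10,-17,2],-0.3]
    - [[17,-28,4],-0.5]
    - [[21,-35,4.5],-0.5]
    - [[21,-35,4.5],-0.5]

```text
t: 6.55
eef_pos: [0.4953, 0.1304, 0.2341]
tcp_rot: [3.131, -0.262, -0.001]
ft_force: [0.5, 0.7, -1.4]
opening: 0.0237
```

```bash
python3 - <<'E'
from h import *
to(.495,.129,.2345,-10)
f=lambda im,b,k:cv2.resize(im[b[1]:b[3],b[0]:b[2],::-1],None,fx=k,fy=k,interpolation=2)
s=optics.capture("scene");t=optics.capture("top")
for n,c,b in(("s",s,(140,120,300,240)),("t",t,(150,100,310,220))):
  for px,pz in((175,27),(175,11),(60,27)):
    q=proj(c,polept(px,pz));print(n,px,pz,q.round(1),"crop",((q-np.array(b[:2])+.5)*5-.5).round(0))
  cv2.imwrite(f"pics/{n}4.png",f(c["color"],b,5))
print(polept(175,11))
E
```

```text
t 6.55 pos [0.4953 0.1304 0.2341] yaw -9.56 tilt 0.03 F [ 0.5  0.7 -1.4] open 23.7
delta [-0.1  1.4 -0.4] spin 0.44
s 175 27 [221.4 187.3] crop [409. 339.]
s 175 11 [221.8 193.3] crop [411. 368.]
s 60 27 [237.8 215.2] crop [491. 478.]
t 175 27 [212.2 178.3] crop [313. 394.]
t 175 11 [214.1 180.3] crop [323. 404.]
t 60 27 [199.5 232.3] crop [249. 663.]
[0.63985778 0.10501412 0.23577214]
```

View pics/s4.png

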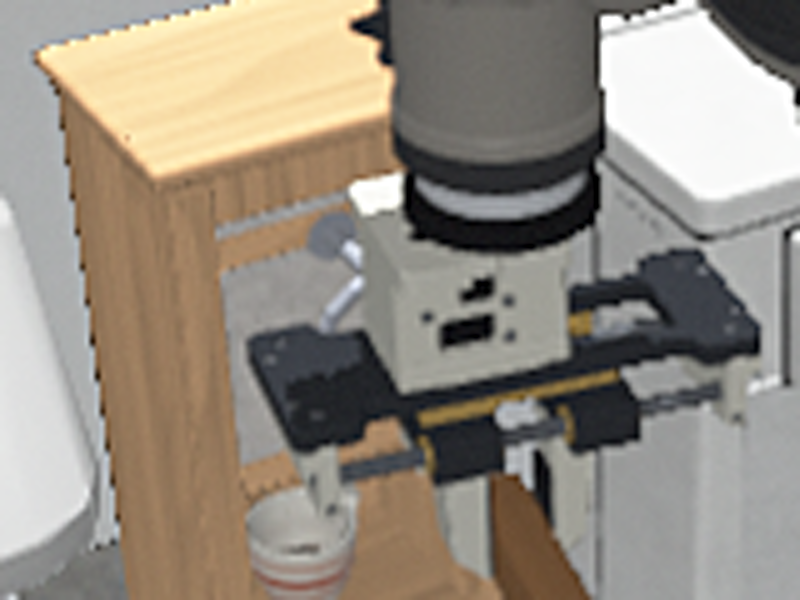

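View pics/t4.png

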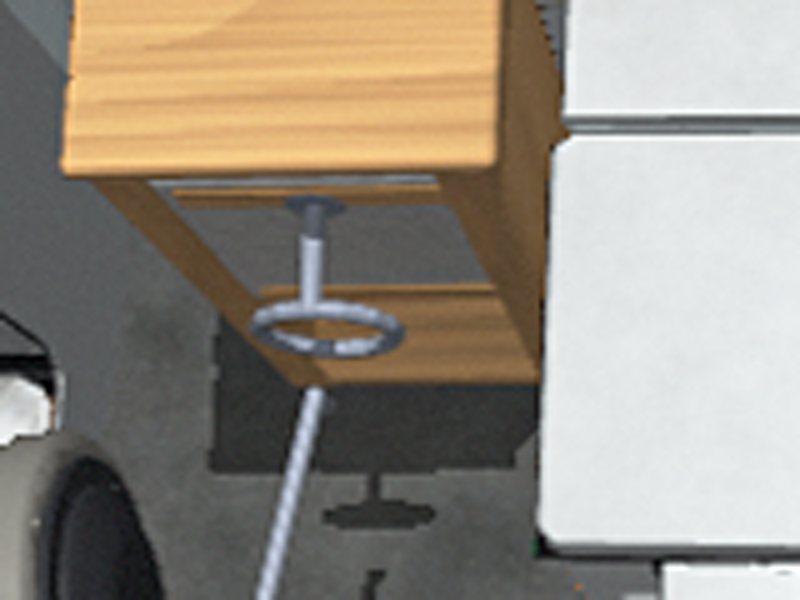

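```bash
python3 - <<'E'
from h import *
to(.525,.1295,.2345,-10);to(.552,.1295,.2345,-10)
E
```

```text
t 6.65 pos [0.4946 0.1296 0.2344] yaw -9.6 tilt 0.05 F [ 0.6  0.3 -1. ] open 23.8
delta [30.  -5.  -0.1] spin 0.4
t 6.65 pos [0.4946 0.1296 0.2344] yaw -9.6 tilt 0.05 F [ 0.6  0.3 -1. ] open 23.8
delta [56.6 -9.5 -0.2] spin 0.4
```

Request:
step_arm:
  deltas:
    - [[5,-1,0],0.2]
    - [[11,-2,0],0.4]
    - [[17,-3,0],0.4]
    - [[23,-4,0],0.4]
    - [[28,-5,0],0.4]

```text
t: 7.15
eef_pos: [0.5238, 0.1294, 0.2347]
tcp_rot: [3.129, -0.276, 0.0]
ft_force: [-0.7, 0.2, -1.4]
opening: 0.0233
```

```bash
python3 - <<'E'
from h import *
to(.552,.1295,.2345,-10)
f=lambda im,b,k:cv2.resize(im[b[1]:b[3],b[0]:b[2],::-1],None,fx=k,fy=k,interpolation=2)
t=optics.capture("top")
for n,c,b in(("t",t,(180,130,260,190)),):
  for px,pz in((175,27),(175,11)):
    q=proj(c,polept(px,pz));print(n,px,pz,q.round(1),"crop",((q-np.array(b[:2])+.5)*10-.5).round(0))
  cv2.imwrite(f"pics/{n}5.png",f(c["color"],b,10))
print(polept(175,11))
E
```

```text
t 7.15 pos [0.5238 0.1294 0.2347] yaw -10.08 tilt 0.01 F [-0.7  0.2 -1.4] open 23.3
delta [27.7 -5.   0.2] spin -0.08
t 175 27 [213.6 164.6] crop [341. 351.]
t 175 11 [215.6 166.9] crop [360. 373.]
[0.66942024 0.10362074 0.23617751]
```

View pics/t5.png

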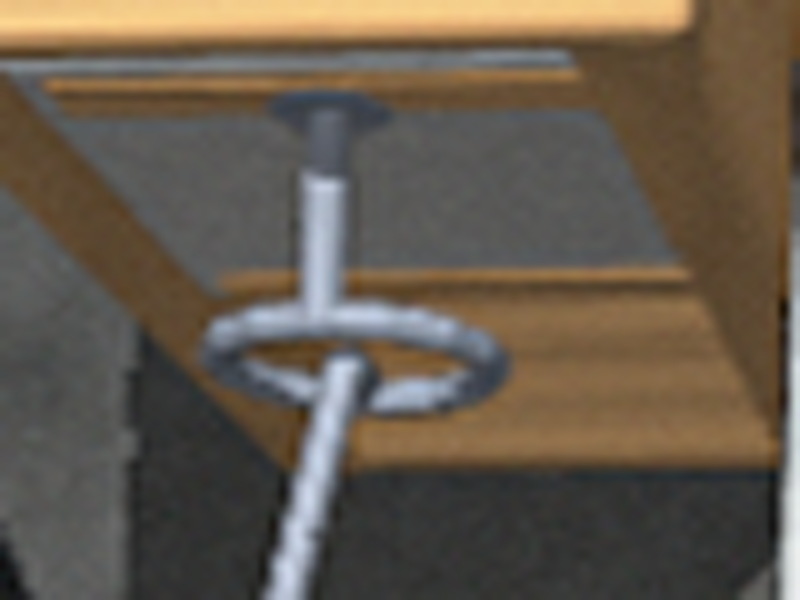

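The hook end at crop (345,360) sits inside the ring opening, clear of both bars, with no contact force. I'll go on through.

Request:
step_arm:
  deltas:
    - [[6,-1,0],0]
    - [[12,-2,0],0]
    - [[18,-3,0],0]
    - [[24,-4,0],0]
    - [[27,-5,0],0]

```text
t: 7.7
eef_pos: [0.5513, 0.1297, 0.2346]
tcp_rot: [3.129, -0.276, 0.0]
ft_force: [0.4, -0.0, -1.7]
opening: 0.0237
```

```bash
python3 - <<'E'
from h import *
to(.552,.1295,.2345,-10)
f=lambda im,b,k:cv2.resize(im[b[1]:b[3],b[0]:b[2],::-1],None,fx=k,fy=k,interpolation=2)
t=optics.capture("top")
for n,c,b in(("t",t,(180,130,260,190)),):
  cv2.imwrite(f"pics/{n}6.png",f(c["color"],b,10))
print(polept(175,11))
E
```

```text
t 7.7 pos [0.5513 0.1297 0.2346] yaw -10.07 tilt 0.01 F [ 0.4 -0.  -1.7] open 23.7
delta [0.7 0.1 0.1] spin -0.07
[0.69646388 0.10405442 0.23606006]
```

View pics/t6.png

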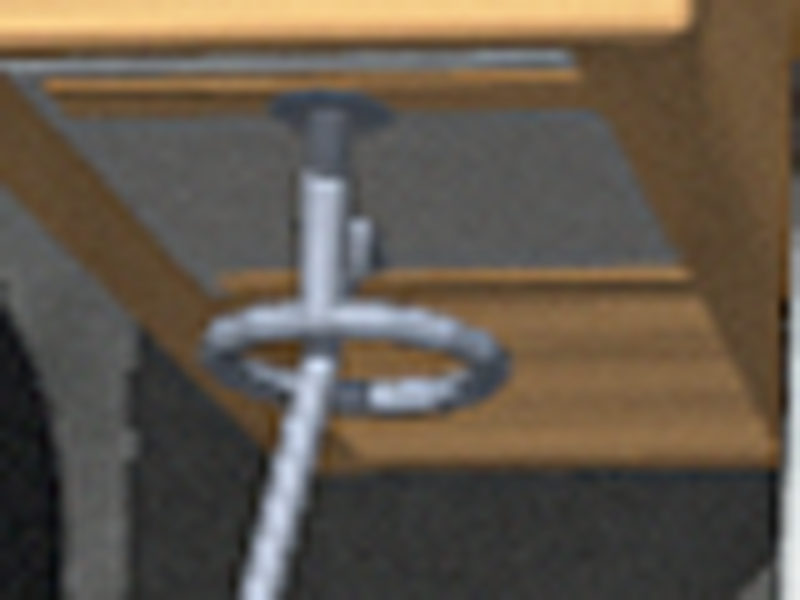

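The hook is now behind the ring, with its end at crop (362,245). I'll pull down and watch the force.

Request:
step_arm:
  deltas:
    - [[0,0,5],0]
    - [[0,0,11],0]
    - [[0,0,17],0]
    - [[0,0,22],0]
    - [[0,0,26],0]

```text
t: 8.25
eef_pos: [0.5503, 0.1298, 0.208]
tcp_rot: [3.129, -0.275, -0.001]
ft_force: [0.4, -0.2, -1.7]
opening: 0.0235
```

Request:
step_arm:
  deltas:
    - [[0,0,3],0]
    - [[0,0,6],0]
    - [[0,0,9],0]
    - [[0,0,12],0]
    - [[0,0,15],0]

```text
t: 8.75
eef_pos: [0.5508, 0.1298, 0.1938]
tcp_rot: [-3.129, 0.275, -0.001]
ft_force: [-1.4, -0.6, 0.4]
opening: 0.0235
```

```bash
python3 - <<'E'
from h import *
to(.552,.1295,.0765,-10);print(ctrl.state()["moment"])
f=lambda im,b,k:cv2.resize(im[b[1]:b[3],b[0]:b[2],::-1],None,fx=k,fy=k,interpolation=2)
t=optics.capture("top");s=optics.capture("scene")
cv2.imwrite(f"pics/m7.png",np.hstack([f(t["color"],(180,130,260,190),5),f(s["color"],(160,130,240,190),5)]))
E
```

```text
t 8.75 pos [0.5508 0.1298 0.1938] yaw -10.06 tilt 0.04 F [-1.4 -0.6  0.4] open 23.5
delta [1.200e+00 1.000e-01 1.173e+02] spin -0.06
[-0.04434192 -0.09606757 -0.06217321]
```

View pics/m7.png

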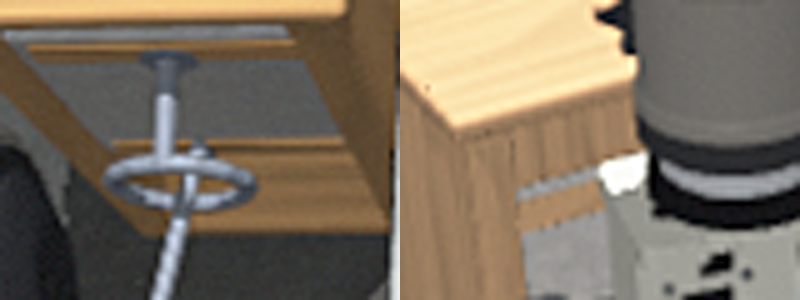

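Request:
step_arm:
  deltas:
    - [[0,0,6],0]
    - [[0,0,12],0]
    - [[0,0,18],0]
    - [[0,0,24],0]
    - [[0,0,30],0]

```text
t: 9.35
eef_pos: [0.5508, 0.1297, 0.1631]
tcp_rot: [3.129, -0.275, 0.001]
ft_force: [1.5, -0.7, 1.1]
opening: 0.0235
```

```bash
python3 - <<'E'
from h import *
to(.552,.1295,.0765,-10)
f=lambda im,b,k:cv2.resize(im[b[1]:b[3],b[0]:b[2],::-1],None,fx=k,fy=k,interpolation=2)
t=optics.capture("top")
for px,pz in((175,27),(60,27)): print(((proj(t,polept(px,pz))-np.array((180,130))+.5)*8-.5).round(0))
cv2.imwrite(f"pics/m8.png",f(t["color"],(180,130,260,200),8))
E
```

```text
t 9.35 pos [0.5508 0.1297 0.1631] yaw -10.06 tilt 0.02 F [ 1.5 -0.7  1.1] open 23.5
delta [ 1.2 -0.  86.6] spin -0.06
[342. 270.]
[249. 658.]
```

View pics/m8.png

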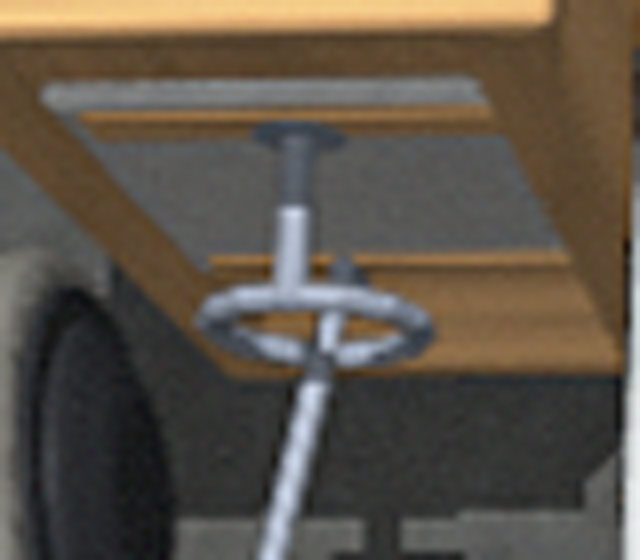

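The shutter follows, and the rod sits on the ring's lower bar at crop (320,355). I'll go on down.

Request:
step_arm:
  deltas:
    - [[0,0,7],0]
    - [[0,0,14],0]
    - [[0,0,21],0]
    - [[0,0,28],0]
    - [[0,0,34],0]

```text
t: 9.9
eef_pos: [0.5504, 0.1297, 0.1289]
tcp_rot: [3.129, -0.275, -0.001]
ft_force: [-0.9, -0.5, 0.4]
opening: 0.0236
```

Request:
step_arm:
  deltas:
    - [[0,0,7],0]
    - [[0,0,14],0]
    - [[0,0,21],0]
    - [[0,0,28],0]
    - [[0,0,34],0]

```text
t: 10.4
eef_pos: [0.5505, 0.1298, 0.095]
tcp_rot: [3.129, -0.275, -0.0]
ft_force: [-0.7, 0.7, 1.2]
opening: 0.0238
```

```bash
python3 - <<'E'
from h import *
to(.552,.1295,.0765,-10)
f=lambda im,b,k:cv2.resize(im[b[1]:b[3],b[0]:b[2],::-1],None,fx=k,fy=k,interpolation=2)
t=optics.capture("top")
for px,pz in((175,27),(60,27)): print(((proj(t,polept(px,pz))-np.array((180,130))+.5)*8-.5).round(0))
cv2.imwrite(f"pics/m9.png",f(t["color"],(180,130,260,200),8))
E
```

```text
t 10.4 pos [0.5505 0.1298 0.095 ] yaw -10.06 tilt 0.02 F [-0.7  0.7  1.2] open 23.8
delta [ 1.5 -0.  18.5] spin -0.06
[394. 337.]
[308. 698.]
```

View pics/m9.png

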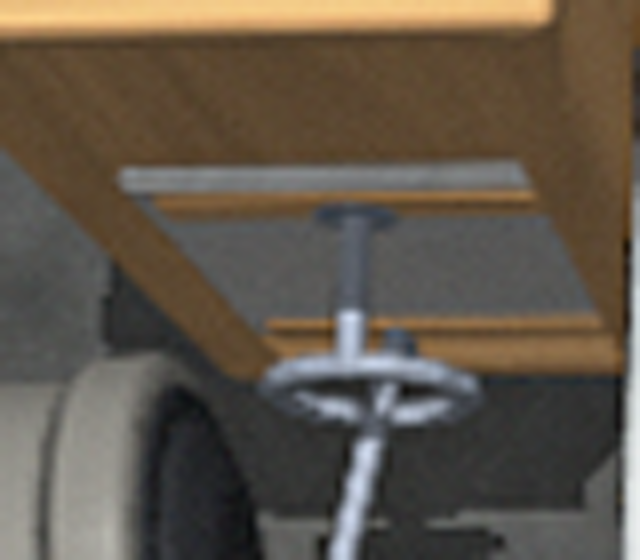

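Request:
step_arm:
  deltas:
    - [[0,0,3],0]
    - [[0,0,6],0]
    - [[0,0,9],0]
    - [[0,0,12],0]
    - [[0,0,14],0]

```text
t: 10.95
eef_pos: [0.5506, 0.1298, 0.0815]
tcp_rot: [3.129, -0.275, -0.0]
ft_force: [-0.4, -0.2, -0.1]
opening: 0.0238
```

Request:
step_arm:
  deltas:
    - [[0,0,1.5],0]
    - [[0,0,3],0]

```text
t: 11.15
eef_pos: [0.5506, 0.1298, 0.0786]
tcp_rot: [3.129, -0.275, 0.0]
ft_force: [-1.7, -1.0, 0.1]
opening: 0.0237
```

Request:
step_arm:
  deltas:
    - [[0,0,1],0]
    - [[0,0,2],0]

```text
t: 11.35
eef_pos: [0.5506, 0.1298, 0.0767]
tcp_rot: [3.129, -0.275, 0.0]
ft_force: [-1.7, -0.7, 0.5]
opening: 0.0235
```

```bash
python3 - <<'E'
from h import *
to(.552,.1295,.0765,-10);print(ctrl.state()["moment"])
f=lambda im,b,k:cv2.resize(im[b[1]:b[3],b[0]:b[2],::-1],None,fx=k,fy=k,interpolation=2)
t=optics.capture("top")
for px,pz in((175,27),(60,27)): print(((proj(t,polept(px,pz))-np.array((180,130))+.5)*8-.5).round(0))
cv2.imwrite(f"pics/m10.png",f(t["color"],(180,130,260,200),8))
E
```

```text
t 11.35 pos [0.5506 0.1298 0.0767] yaw -10.06 tilt 0.01 F [-1.7 -0.7  0.5] open 23.5
delta [1.4 0.  0.2] spin -0.06
[-0.01359465  0.05310857  0.01313453]
[406. 351.]
[322. 706.]
```

View pics/m10.png

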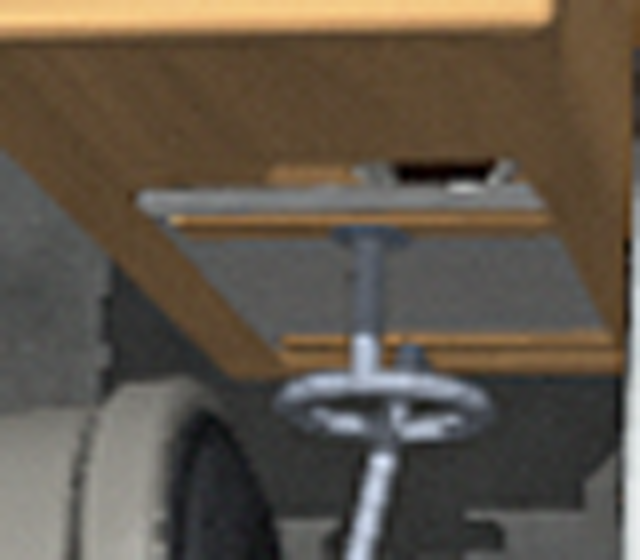

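Request:
step_arm:
  deltas:
    - [[0,0,1],0]
    - [[0,0,2],0]
    - [[0,0,3],0]

```text
t: 11.7
eef_pos: [0.5508, 0.1296, 0.074]
tcp_rot: [3.129, -0.276, 0.001]
ft_force: [-3.7, -1.2, 4.6]
opening: 0.0236
```

Request:
step_arm:
  deltas:
    - [[0,0,1],0]
    - [[0,0,2],0]
    - [[0,0,3],0]

```text
t: 12.0
eef_pos: [0.5508, 0.1296, 0.0707]
tcp_rot: [3.129, -0.276, 0.001]
ft_force: [-3.7, -1.7, 4.4]
opening: 0.0236
```

```bash
python3 - <<'E'
from h import *
to(.552,.1295,.0765,-10);print(ctrl.state()["moment"])
f=lambda im,b,k:cv2.resize(im[b[1]:b[3],b[0]:b[2],::-1],None,fx=k,fy=k,interpolation=2)
t=optics.capture("top")
for px,pz in((175,27),(60,27)): print(((proj(t,polept(px,pz))-np.array((180,130))+.5)*8-.5).round(0))
cv2.imwrite(f"pics/m11.png",f(t["color"],(180,130,260,200),8))
E
```

```text
t 12.0 pos [0.5508 0.1296 0.0707] yaw -10.07 tilt 0.03 F [-3.7 -1.7  4.4] open 23.6
delta [ 1.2 -0.1 -5.8] spin -0.07
[-0.39651761 -0.21046769 -0.35151056]
[410. 356.]
[327. 709.]
```

View pics/m11.png

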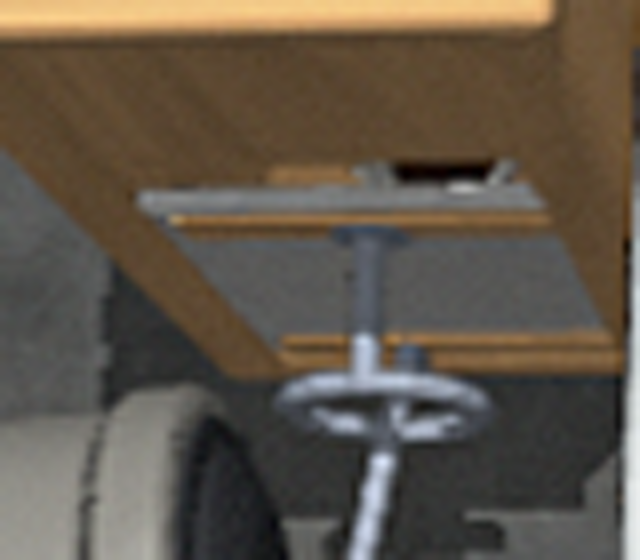

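The force stepped up to about 5 N while the shutter picture stopped changing: gap at crop (430,170), sill strip at (440,350). The shutter is on its sill. To unhook, I'll raise the pole 28 mm, check, then withdraw along -x.

Request:
step_arm:
  deltas:
    - [[0,0,-6],0]
    - [[0,0,-12],0]
    - [[0,0,-18],0]
    - [[0,0,-24],0]
    - [[0,0,-28],0]

```text
t: 12.55
eef_pos: [0.5508, 0.1299, 0.0994]
tcp_rot: [-3.129, 0.275, -0.001]
ft_force: [1.2, 0.4, -1.5]
opening: 0.0236
```

```bash
python3 - <<'E'
from h import *
to(.485,.1296,.0987,-10)
f=lambda im,b,k:cv2.resize(im[b[1]:b[3],b[0]:b[2],::-1],None,fx=k,fy=k,interpolation=2)
t=optics.capture("top")
for px,pz in((175,27),(60,27)): print(((proj(t,polept(px,pz))-np.array((180,130))+.5)*8-.5).round(0))
cv2.imwrite(f"pics/m12.png",f(t["color"],(180,130,260,200),8))
E
```

```text
t 12.55 pos [0.5508 0.1299 0.0994] yaw -10.05 tilt 0.04 F [ 1.2  0.4 -1.5] open 23.6
delta [-64.8  11.8   0.7] spin -0.05
[389. 328.]
[303. 692.]
```

View pics/m12.png

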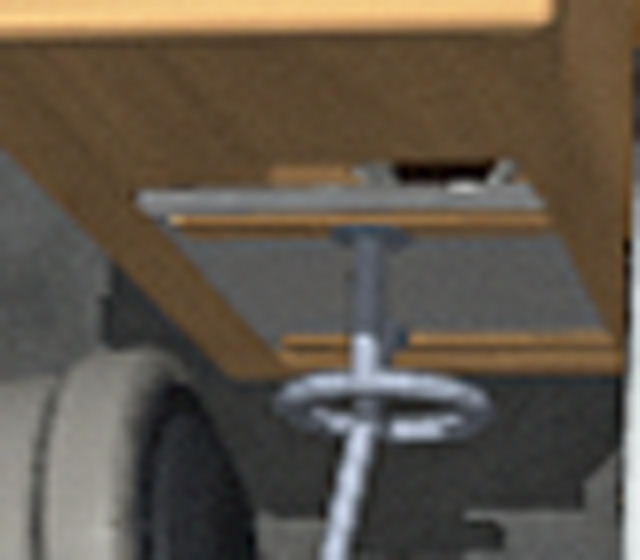

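Request:
step_arm:
  deltas:
    - [[-4,0.7,0],0]
    - [[-9,1.6,0],0]
    - [[-14,2.5,0],0]
    - [[-19,3.4,0],0]
    - [[-24,4.3,0],0]

```text
t: 13.1
eef_pos: [0.5256, 0.1297, 0.0986]
tcp_rot: [3.129, -0.275, -0.001]
ft_force: [0.3, -1.1, -1.3]
opening: 0.0238
```

```bash
python3 - <<'E'
from h import *
to(.485,.1296,.0987,-10)
f=lambda im,b,k:cv2.resize(im[b[1]:b[3],b[0]:b[2],::-1],None,fx=k,fy=k,interpolation=2)
t=optics.capture("top")
cv2.imwrite(f"pics/m13.png",f(t["color"],(180,130,260,200),8))
E
```

```text
t 13.1 pos [0.5256 0.1297 0.0986] yaw -10.05 tilt 0.02 F [ 0.3 -1.1 -1.3] open 23.8
delta [-39.9   7.2  -0.1] spin -0.05
```

View pics/m13.png

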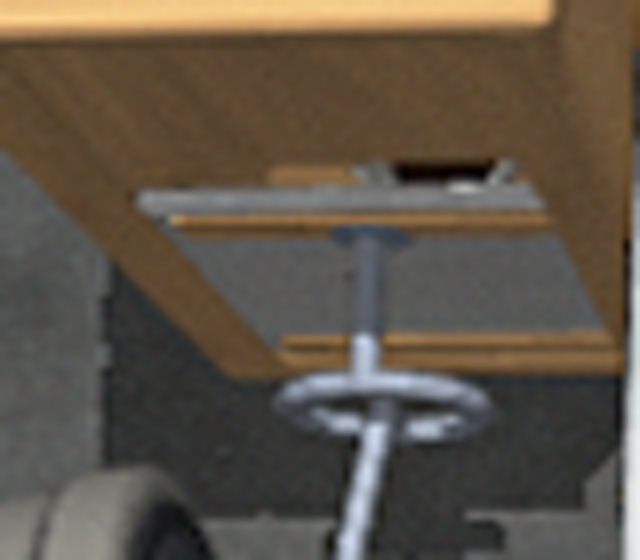

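The hook is moving out through the opening without contact, so I'll continue.

Request:
step_arm:
  deltas:
    - [[-6,1,0],0]
    - [[-13,2.3,0],0]
    - [[-22,4,0],0]
    - [[-33,6,0],0]
    - [[-44,8,0],0]

```text
t: 13.65
eef_pos: [0.4803, 0.1295, 0.0987]
tcp_rot: [3.129, -0.275, -0.0]
ft_force: [-0.1, 0.6, -1.1]
opening: 0.0236
```

Request:
step_arm:
  deltas:
    - [[-12,3,0],-0.5]
    - [[-24,10,0],-2]
    - [[-34,17,0],-5]
    - [[-38,22,0],-8]
    - [[-40,24,0],-9]

```text
t: 14.15
eef_pos: [0.4368, 0.1127, 0.0988]
tcp_rot: [3.141, -0.027, -0.0]
ft_force: [0.2, 0.2, -2.1]
opening: 0.0237
```

```bash
python3 - <<'E'
from h import *
to(.468,.0995,.03,-1.1)
t=optics.capture("top");s=optics.capture("scene")
cv2.imwrite("pics/t14.png",t["color"][:,:,::-1]);cv2.imwrite("pics/s14.png",cv2.resize(s["color"][100:400,140:440,::-1],None,fx=2,fy=2))
E
```

```text
t 14.15 pos [0.4368 0.1127 0.0988] yaw -0.99 tilt 0.01 F [ 0.2  0.2 -2.1] open 23.7
delta [31.4 12.6 68.8] spin 0.11
```

View pics/t14.png

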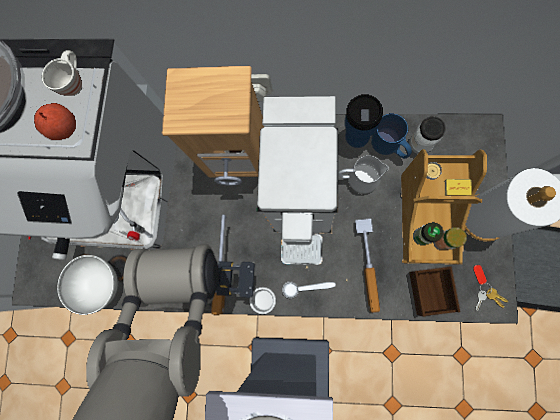

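View pics/s14.png

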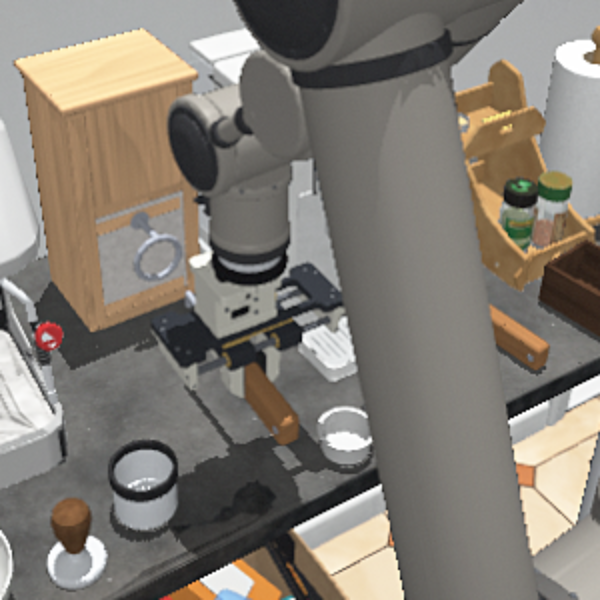

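The shutter is closed: the ring is low at (157,258) in the scene view, and the hook is free. I'll lay the pole back where it came from.

Request:
step_arm:
  deltas:
    - [[8,3,10],0]
    - [[18,7,25],0]
    - [[26,11,42],0]
    - [[31,12.6,58],0]
    - [[31.4,12.6,68],0]

```text
t: 14.75
eef_pos: [0.4697, 0.0993, 0.0289]
tcp_rot: [3.141, -0.031, -0.001]
ft_force: [-0.1, 0.0, -0.2]
opening: 0.0235
```

Request:
step_arm:
  deltas:
    - [[0,0,5],0]
    - [[0,0,10],0]
    - [[0,0,14],0]
    - [[0,0,16],0]
    - [[0,0,16],0]

```text
t: 15.25
eef_pos: [0.4691, 0.0998, 0.0148]
tcp_rot: [3.141, -0.029, 0.0]
ft_force: [-0.3, 0.9, -0.8]
opening: 0.0234
```

Request:
step_arm:
  deltas:
    - [[0,0,1],0]
    - [[0,0,2],0]
    - [[0,0,3],0]
    - [[0,0,3],0]

```text
t: 15.65
eef_pos: [0.4695, 0.0997, 0.0122]
tcp_rot: [3.141, -0.029, 0.001]
ft_force: [0.7, -0.1, 5.9]
opening: 0.0235
```

```bash
python3 - <<'E'
from h import *
to(.468,.0995,.0095,-1.1)
E
```

```text
t 15.65 pos [0.4695 0.0997 0.0122] yaw -1.06 tilt 0.05 F [ 0.7 -0.1  5.9] open 23.5
delta [-1.5  0.2  2.7] spin 0.04
```

Contact. One millimetre more flattens the handle, then I release.

Request:
step_arm:
  deltas:
    - [[0,0,1],0]
    - [[0,0,1.5],0]

```text
t: 15.85
eef_pos: [0.4699, 0.0998, 0.0111]
tcp_rot: [-3.141, 0.029, -0.003]
ft_force: [0.5, 0.8, 8.1]
opening: 0.0237
```

Request:
step_arm:
  deltas:
    - [[0,0,0],0]
    - [[0,0,0],0]
    - [[0,0,0],0]
    - [[0,0,0],0]
    - [[0,0,0],0]
  jaw: 56
  grip_force: 5

```text
t: 16.35
eef_pos: [0.469, 0.0997, 0.0101]
tcp_rot: [3.141, -0.029, -0.0]
ft_force: [-0.4, -0.6, 1.0]
opening: 0.0551
```

Request:
step_arm:
  deltas:
    - [[0,0,-6],0]
    - [[0,0,-20],0]
    - [[0,0,-45],0]
    - [[0,0,-80],0]
    - [[0,0,-110],0]

```text
t: 16.85
eef_pos: [0.4691, 0.0997, 0.122]
tcp_rot: [3.141, -0.029, 0.001]
ft_force: [0.3, -0.2, 0.2]
opening: 0.0558
```

```bash
python3 - <<'E'
from h import *
to(.4,-.1,.25,-1.1)
E
```

```text
t 16.85 pos [0.4691 0.0997 0.122 ] yaw -1.06 tilt 0.03 F [ 0.3 -0.2  0.2] open 55.8
delta [ -65.3  201.  -128. ] spin 0.04
```

Request:
step_arm:
  deltas:
    - [[0,0,-35],0]
    - [[-10,10,-80],0]
    - [[-25,45,-110],0]
    - [[-40,90,-125],0]
    - [[-50,130,-128],0]

```text
t: 17.35
eef_pos: [0.4165, -0.0306, 0.2509]
tcp_rot: [3.14, -0.027, 0.007]
ft_force: [0.6, -0.4, -0.0]
opening: 0.0559
```

Request:
step_arm:
  deltas:
    - [[-5,25,0],0]
    - [[-10,50,0],0]
    - [[-15,70,0],0]
    - [[-15,70,0],0]

```text
t: 17.75
eef_pos: [0.3998, -0.1007, 0.2486]
tcp_rot: [3.141, -0.034, 0.0]
ft_force: [1.6, -0.1, -0.8]
opening: 0.0557
```

```bash
python3 - <<'E'
from h import *
to(.4,-.1,.25,-1.1)
t=optics.capture("top");s=optics.capture("scene");Tt=camT(t);Ts=camT(s)
cv2.imwrite("pics/t15.png",t["color"][:,:,::-1]);cv2.imwrite("pics/s15.png",cv2.resize(s["color"][100:350,140:400,::-1],None,fx=2.4,fy=2.4,interpolation=2))
cv2.imwrite("pics/t15c.png",cv2.resize(t["color"][140:320,180:280,::-1],None,fx=3.3,fy=3.3,interpolation=2))
E
```

```text
t 17.75 pos [ 0.3998 -0.1007  0.2486] yaw -1.23 tilt 0.05 F [ 1.6 -0.1 -0.8] open 55.7
delta [ 0.1 -0.7 -1.4] spin -0.13
```

View pics/t15.png

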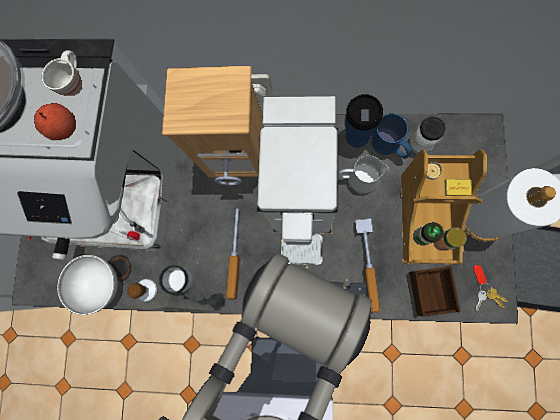

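View pics/s15.png

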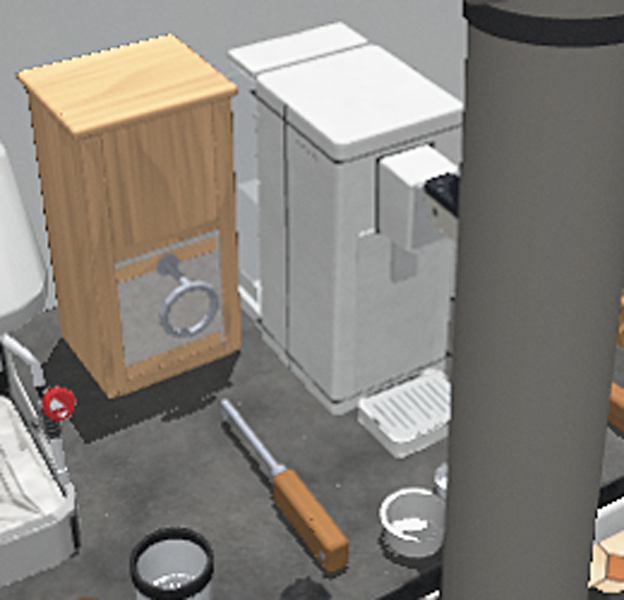

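View pics/t15c.png

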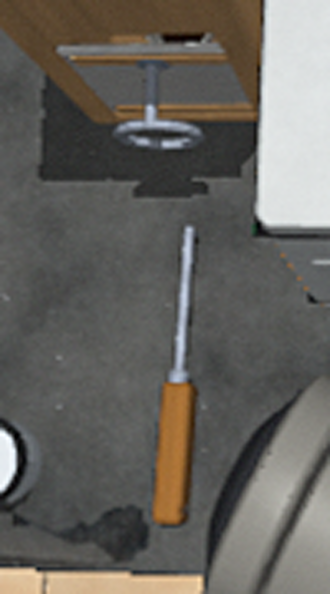

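```bash
python3 - <<'E'
from h import *
t=optics.capture("top");s=optics.capture("scene");Tt=camT(t);Ts=camT(s)
f=lambda p,o,k:(np.array(p,float)+.5)/k-.5+np.array(o)
o1,d1=rays(t,f((157,134),(180,140),3.3),Tt);o2,d2=rays(s,f((190,305),(140,100),2.4),Ts)
print(tri(o1,d1[0],o2,d2[0]), proj(s,np.array([.672,.105,.115])),f((190,305),(140,100),2.4),proj(t,np.array([.672,.105,.115])),f((157,134),(180,140),3.3))
cv2.imwrite("pics/s16.png",cv2.resize(s["color"][185:275,170:250,::-1],None,fx=6.6,fy=6.6,interpolation=2))
E
```

```text
(array([0.67054009, 0.1040919 , 0.12053102]), np.float64(0.0009031213996595877)) [218.2127798  228.34555633] [218.875      226.79166667] [227.53598959 180.38790376] [227.22727273 180.25757576]
```

View pics/s16.png

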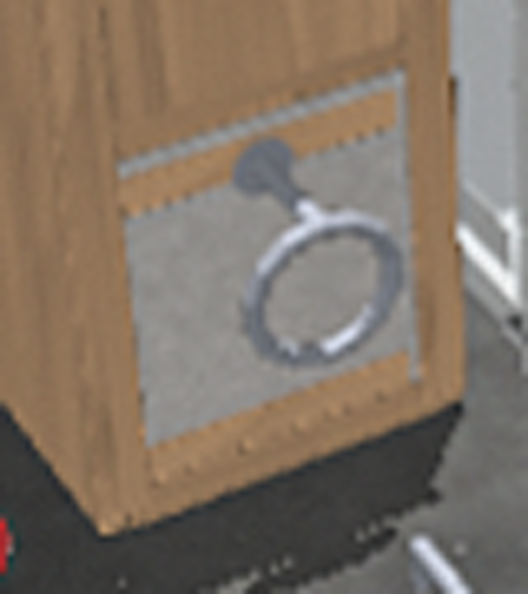

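In this close crop the ring centre is at (325,288), i.e. image (218.8,228.2). The predicted pixel for a fully closed shutter (ring at 115 mm) is (218.2,228.3), so it agrees and I'm handing in.

```bash
python3 - <<'E'
from station import ctrl
print(ctrl.hand_in())
E
```

```text
the job is handed in; nothing more can be done
None
```

The shutter is pulled fully down, the pole is unhooked and lying flat on the bar where it started, and the job is handed in at about 18 s of the 70 s. I gripped the pole by its wooden handle, passed the hook through the ring and pulled down until the force stepped up and the shutter stopped moving. Then I lifted the hook clear, withdrew it and laid the pole back.

**Shutter:**
- The force on the tool rose to about 5 N at the height expected for the sill. After that the shutter did not move, even though I pushed another 6 mm and the pole tilted slightly in the grip.
- In the last scene picture the ring centre is at (218.8, 228.2). The prediction for fully closed is (218.2, 228.3).
- One check disagreed. A first, rougher two-view measurement put the ring 120.5 mm above the bar instead of 115 mm. I put that down to picking the ring centre in a smaller crop and did not repeat the two-view measurement.
- At the start the two-view measurement put the ring at about 238–242 mm, not the 255 mm given for fully up. I did not find out why.

**Other checks:**
- **Contact:** by the camera views and force readings, the gripper touched neither the cupboard nor the shutter.
- **Scraper:** it looks unmoved in the last top view.
- **Forces:** the highest reading at the end of a move was about 8 N, while pressing the handle flat on the bar.
- **At hand-in:** the gripper was open and clear of everything.

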